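# Lock the tool holder and unscrew its clamping nut

### The arm

A 6-joint arm with a two-finger parallel gripper is mounted at the origin on the work surface. World frame = base frame: x ahead of the robot, y to its left, z up, the work surface at z = 0. Lengths are in m, angles in rad, forces in N, time in s.
With the tool pointing down it reaches from about 0.4 to 0.825 m from the base axis. Payload 7 kg.
Tool frame: the origin (TCP) lies midway between the tips of the shut fingers; the grasp point (between the pads) lies 19 mm behind it; z points along the fingers, y is the line along which they close (so a half turn about z gives the same grasp; the last joint's range is limited). The gripper opens to 88 mm and grips with 3 to 60 N. Pads are 19 mm wide; open, the fingers measure 130 mm over their backs; the gripper's body (78 mm by 193 mm) begins 47 mm behind the grasp point.
Start: joints at [1.588, 0.359, 0.012, 0, -1.224, -0.288], TCP at [0.181, 0.65, 0.202] pointing down, gripper open.
Joint ranges: [-3.07, 3.07], [-1.43, 2.12], [-1.02, 1.25], [-3.03, 1.67], [-3.05, -0], [-3.03, 3.03]. Speed limits (rad/s): [2.39, 2.39, 3.01, 3.14, 3.14, 3.14].

### API

Orientations are given as [roll, pitch, yaw] about the fixed x, y, z axes, in that order (R = Rz(yaw) Ry(pitch) Rx(roll)).
In Python, from station import telemetry, eyes, ticket, recognise, trace gives the robot as it stands. The module is installed in compiled form; this text tells all that it offers.
- The arm moves only by the tool servo_tool, never from a script. Its argument "series" is a list that holds one entry, the list of rows, each a list of 4 numbers: the shift along the tool's x, y, z in mm, then the turn about the tool's z in rad. In form: [[[x, y, z, roll], ...]]. A call has exactly 10 rows; each row shifts and turns the commanded pose from where the row before left it, along the tool's axes as they then stand; what a row does not reach is not made up. A row lasts 1/12 s, in which the tool goes at most 41.7 mm and 7.16 degrees, less where a joint would pass 70% of its speed; a pose out of reach is approached as far as the arm can. A call is refused whole if a number of a shift passes 41.7 or a number of a turn 0.125, either way. A call with a gripper value outside its range is refused whole. "claw" is the gripper's target within -1 to 1 (shut at 1, half-way at 0, fully open at -1), set as the call begins (left out, the last holds). The fingers move at their own pace and stop on an object; "grip_force" is the grip in N (left out, the last holds). Time passes only in rows, so rows that do not move let the fingers close, or fill a call up. It gives the time, the measured TCP pose, the force, the opening and the grip force at its end, in the units of the state.
- telemetry.get_state(): the state, without advancing time (a new reading comes with each control period).
- eyes.grab_frame(name): name is "side" or "top" or "wrist"; returns the picture (400x640x3 uint8, red, green, blue); there is no depth.
- eyes.calibration(name): a dict with "mtx" (3x3 intrinsics, pixels), "rvec" (rotation vector, rad) and "tvec" (3), from world to camera coordinates, as OpenCV has them. Camera axes: x right, y down, z forward; pixel columns grow to the right and rows downward; lengths in m; the calibration is good to about 2 mm. The wrist camera is an equidistant fisheye: a pixel r from the principal point sees the ray r / f radians off the axis. A picture is of the moment at which its call begins: read the wrist's pose just before it. calibration takes no time and is no camera call; for the wrist camera it gives the pose at the moment of the call.
- ticket.job_done(): hands the job in; it is judged then, once.
Trained networks look in the newest picture that a camera, given by its name, has taken for a name from the list of things; names that differ only in an ending like _2 or _b are one class to them, and where a whole thing is asked for, a point or a joint stands for the part that bears it (a point fixed in the world has none). Each returns a list of dicts, best first, with "conf" (0 to 1); they miss things now and then, are a little off and sometimes report something else, mostly with a low value. They report only what shows in the picture. A call takes as long as a camera call. They do not tell look-alikes from the thing itself.
- recognise(camera, name): "position" ([x, y, z] in m, in world coordinates, good to about 4 mm: the middle of the surface that is visible of it).
- trace(camera, name): "mask" (400x640 bool, what is visible of it).
The state is a dict: "t": time; "q": joint angles; "qd": joint speeds; "joint_efforts": joint torques, N m; "eef_pos": TCP position; "ee_rot": TCP orientation; "force": force on the tool from outside, world axes, zero at the start; "moment": the same for the moment, N m; "width": finger opening in m; "gripper_force": force on a finger pad.
Only numpy, scipy, OpenCV 4.12 (cv2) and the standard library are available. Lean on these libraries where they do the work, as an engineer would, in place of code of your own. Each camera call takes 0.05 s, during which the arm holds its last target. There are 200 camera calls.

### The job

The tool holder has been loaded into the bench fixture: slide the fixture's locking bolt fully home into the slot of the holder's flange so that the holder cannot turn. Then unscrew the tight clamping nut on top (counter-clockwise seen from above), stop turning once its short thread has let go, and lift it straight up off the holder without dragging the holder along or disturbing the things around. Finish while holding the nut level in the gripper just above the holder, with its lower rim clear above the collet by about a finger's breadth; do not put it down or let go.

Things in the scene. Friction and masses are not known exactly. Their poses are not given: they have to be found in the camera images.
- fixture: Grey bench fixture, fixed. Origin: on the table under its socket's axis; z up. Block 96 x 96 mm, 60 mm high, socket in its top; an arm 56 mm wide, also 60 mm high, runs on along its own +y to 153 mm from the socket's axis and carries the locking bolt. Low feet (12 mm high) reach 69 mm out at its x sides.
- bolt (a joint): Travel of the steel locking bolt along the fixture's own -y, towards the holder: 0 = fully out, 0.030 m = fully home against its stop, its tip 10 mm deep in the flange's slot. Slides stiffly (about 4 N) and stays where it is left.
- bolt_knob (a point): Centre of the top of the bolt's upright round knob, 16 mm in diameter, 34 mm tall, to be pushed or pinched from above. Its top is 109 mm above the table; its foot, on the bolt's flat bar, 75 mm (guide strips beside the bar: 76 mm). It stands 114 mm from the socket's axis when out, 84 mm when home. Axes are the fixture's.
- holder: Dark steel tool holder, loose, about 0.6 kg, its shank in the fixture's socket. Origin: centre of its flange's underside, 60 mm above the table. Flange 64 mm in diameter, 16 mm thick, 18 mm wide slots at both ends of its y axis, the +y one facing the bolt. Body 42 mm in diameter up to 46 mm, threaded neck (37 mm over the threads) up to 64 mm. With the bolt home it has about 0.1 rad of play either way, and turns that far with the nut.
- collet_face (a point): Face of the sprung collet (22 mm in diameter) in the neck, its point fixed to the holder, 67 mm above its origin, same axes. The collet pushes the nut up with about 35 N, which keeps it tight, and rises by at most 4 mm as the nut comes off.
- nut: Round smooth steel nut, 50 mm in diameter, 30 mm tall, 0.18 kg, best gripped across its upper 11 mm. Origin: centre of its lower rim, 107 to 108 mm above the table when tight; z up. Right-hand three-start thread: turned counter-clockwise from above it stays level at first, rises about 1.5 mm at the end and lets go after 0.85 to 1.2 rad. Turning takes about 0.1 to 0.3 N m until then.
- nut_mark (a point): Point on the top face's rim at the end of the nut's own x axis (a small dot shows it), 25 mm from its axis, 30 mm above its origin; axes are the nut's. Nut's angle about z relative to the holder: 0.26 to 0.6 rad at the start; thread lets go at 1.45; the nut lifts straight off between 1.47 and 1.93; then it meets the next thread.
- canister: Bystander: open plastic cup-shaped canister, 72 mm in diameter, 75 mm tall, loose; origin at the centre of its underside.
- wrench: Bystander: flat spanner lying on the table, 170 mm long along its x, loose; origin at the middle of its underside.
- spare: Bystander: spare tool holder standing on the table, 72 mm in diameter at the foot, 83 mm tall, 0.8 kg, loose; origin at the centre of its underside.
Mind the look-alikes: they are no part of the job. Of the things like the nut, leave any that is purple; of the rest the smaller one is meant.

How it is judged:
By the outcome, as a careful person would: the job done as asked, in the order asked, and still so for the second after the job is handed in, while the arm keeps its last pose, push and grip.
It also fails if it takes over 48 s, if anything falls off the work surface, if the arm or the gripper's body presses on something with over 40 N, if the wrist force passes 120 N, or if a joint passes its speed limit or range.

## Working session

There is one attempt and no reset: what is moved stays moved. The work goes in short steps, Python scripts to look and compute and a tool call to move; the robot and the scene stay as the last step left them, time stands still between calls to the robot, and variables do not carry over. Pictures are saved under pics/ and viewed, at most 10 in all, crops included, and the job is handed in when it is done.

Besides the shell and the picture viewer there is one more tool, called after "Request:" by a JSON object that holds its "api" and its "payload". servo_tool: Moves the arm, as the interface text tells. Its arguments: {"type":"object","properties":{"series":{"type":"array"},"claw":{"type":"number"},"grip_force":{"type":"number"}},"required":["series"]}

```bash
mkdir -p pics
python3 - <<'E'
from station import telemetry, eyes, recognise
import cv2,numpy as np
s=telemetry.get_state();print(s['t'],s['eef_pos'],s['ee_rot'],s['width'])
ims=[]
for c in ['side','top']:
    im=eyes.grab_frame(c);cv2.imwrite(f'pics/{c}0.png',im[:,:,::-1])
    for n in ['fixture','bolt_knob','holder','nut','nut_mark','canister','wrench','spare','collet_face']:
        for d in recognise(c,n)[:4]: print(c,n,np.round(d['position'],4),round(d['conf'],2))
print(telemetry.get_state()['t'])
E
```

```text
0.0 [0.1804548  0.64986982 0.20142252] [ 3.13992285e+00 -1.39439636e-04 -2.70939840e-01] 0.08759350962014363
side fixture [ 0.5483 -0.138   0.0556] 0.63
side bolt_knob [ 0.6163 -0.0508  0.0756] 0.51
side holder [ 0.5434 -0.1526  0.0733] 0.81
side nut [ 0.3794 -0.1367  0.0391] 0.9
side nut [ 0.5563 -0.1415  0.132 ] 0.83
side nut [ 0.5858 -0.3223  0.0301] 0.73
side nut_mark [ 0.3838 -0.139   0.0387] 0.82
side nut_mark [ 0.5556 -0.1421  0.1351] 0.63
side nut_mark [ 0.5911 -0.3232  0.0252] 0.55
side canister [ 0.4829 -0.2893  0.0431] 0.63
side wrench [ 0.7745 -0.1007  0.0054] 0.82
side wrench [ 0.5429 -0.1501  0.0761] 0.4
side spare [ 0.6783 -0.2338  0.0244] 0.79
side collet_face [ 0.5472 -0.1478  0.0745] 0.81
top fixture [ 0.5879 -0.1015  0.061 ] 0.61
top bolt_knob [ 0.6105 -0.0514  0.0755] 0.7
top holder [ 0.552  -0.122   0.0771] 0.57
top holder [ 0.5641 -0.139   0.1407] 0.37
top nut [ 0.562  -0.1375  0.1384] 0.97
top nut [ 0.5927 -0.3132  0.0299] 0.57
top nut_mark [ 0.5887 -0.3125  0.0282] 0.85
top nut_mark [ 0.3908 -0.1233  0.0391] 0.8
top nut_mark [ 0.56   -0.1327  0.1381] 0.6
top canister [ 0.4677 -0.3031  0.0368] 0.82
top canister [ 0.6113 -0.0524  0.0755] 0.42
top wrench [ 0.7768 -0.092   0.0048] 0.61
top spare [ 0.6864 -0.2167  0.0188] 0.72
top collet_face [ 0.5506 -0.1186  0.0762] 0.81
top collet_face [ 0.5592 -0.1316  0.1376] 0.63
1.0
```

View pics/top0.png

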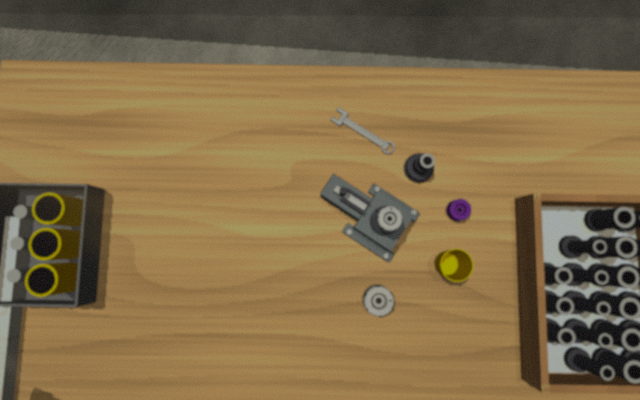

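View pics/side0.png

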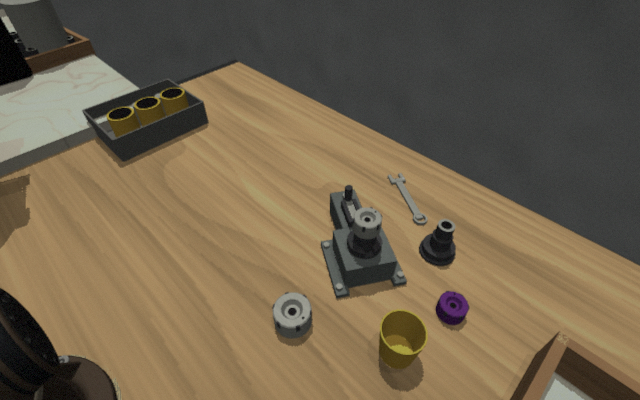

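The top view shows the fixture with the nut at about (388,218) and the knob at about (343,190). The larger grey nut at (378,300) and the purple one at (459,210) are look-alikes. The side view agrees: nut on the fixture at (367,218), knob at (348,192). I'll move towards the fixture now.

Request:
{"api": "servo_tool", "payload": {"series": [[[19.5,20.9,-3.3,0],[19.5,20.9,-3.3,0],[19.5,20.9,-3.3,0],[19.5,20.9,-3.3,0],[19.5,20.9,-3.3,0],[19.5,20.9,-3.3,0],[19.5,20.9,-3.3,0],[19.5,20.9,-3.3,0],[19.5,20.9,-3.3,0],[19.5,20.9,-3.3,0]]], "claw": -1}}

```text
t: 1.83
eef_pos: [0.313, 0.3956, 0.2358]
ee_rot: [-3.141, -0.0, -0.271]
force: [-0.5, -0.5, 0.3]
width: 0.0876
gripper_force: 0.0
```

Request:
{"api": "servo_tool", "payload": {"series": [[[19.5,20.9,-3.3,0],[19.5,20.9,-3.3,0],[19.5,20.9,-3.3,0],[19.5,20.9,-3.3,0],[19.5,20.9,-3.3,0],[19.5,20.9,-3.3,0],[19.5,20.9,-3.3,0],[19.5,20.9,-3.3,0],[19.5,20.9,-3.3,0],[19.5,20.9,-3.3,0]]]}}

```text
t: 2.67
eef_pos: [0.445, 0.1419, 0.2689]
ee_rot: [-3.141, -0.001, -0.271]
force: [1.1, 0.1, 0.6]
width: 0.0879
gripper_force: 0.0
```

Request:
{"api": "servo_tool", "payload": {"series": [[[19.5,20.9,-3.3,0],[19.5,20.9,-3.3,0],[19.5,20.9,-3.3,0],[19.5,20.9,-3.3,0],[19.5,20.9,-3.3,0],[19.5,20.9,-3.3,0],[19.5,20.9,-3.3,0],[19.5,20.9,-3.3,0],[19.5,20.9,-3.3,0],[0,0,0,0]]]}}

```text
t: 3.5
eef_pos: [0.5649, -0.0884, 0.298]
ee_rot: [3.14, -0.0, -0.273]
force: [-0.1, -0.2, 0.0]
width: 0.0872
gripper_force: 0.0
```

```bash
cat > h.py <<'E'
from station import telemetry, eyes, recognise, trace
import cv2,numpy as np
def ray(cam,uv,cal=None):
    c=cal or eyes.calibration(cam);K=np.array(c['mtx']);R=cv2.Rodrigues(np.array(c['rvec'],float))[0];t=np.array(c['tvec'],float).ravel()
    x=(uv[0]-K[0,2])/K[0,0];y=(uv[1]-K[1,2])/K[1,1]
    if cam=='wrist':
        r=np.hypot(x,y);d=np.array([x/r*np.sin(r),y/r*np.sin(r),np.cos(r)]) if r>1e-9 else np.array([0,0,1.])
    else: d=np.array([x,y,1])
    return -R.T@t, R.T@d
def atz(cam,uv,z,cal=None):
    o,d=ray(cam,uv,cal);return (o+d*(z-o[2])/d[2])
def proj(cam,P,cal=None):
    c=cal or eyes.calibration(cam);K=np.array(c['mtx']);R=cv2.Rodrigues(np.array(c['rvec'],float))[0];t=np.array(c['tvec'],float).ravel()
    p=R@np.array(P)+t
    if cam=='wrist':
        th=np.arctan2(np.hypot(p[0],p[1]),p[2]);u=p[:2]/np.hypot(p[0],p[1])*th
    else:u=p[:2]/p[2]
    return K[0,0]*u[0]+K[0,2],K[1,1]*u[1]+K[1,2]
E
python3 - <<'E'
from h import *
s=telemetry.get_state();print(s['t'],s['eef_pos'],s['ee_rot'],s['q'],s['force'])
cal=eyes.calibration('wrist');print(cal)
im=eyes.grab_frame('wrist');cv2.imwrite('pics/w1.png',im[:,:,::-1])
for n in ['fixture','bolt_knob','holder','nut','nut_mark']:
    for d in recognise('wrist',n)[:3]: print(n,np.round(d['position'],4),round(d['conf'],2),np.round(proj('wrist',d['position'],cal)))
for c in ['top','side']: print(c,np.round(proj(c,[.56,-.138,.1375])),eyes.calibration(c)['mtx'][0][0],-cv2.Rodrigues(np.array(eyes.calibration(c)['rvec']))[0].T@eyes.calibration(c)['tvec'])
E
```

```text
3.5 [ 0.56494426 -0.08839308  0.29798295] [ 3.14039519e+00 -2.12234501e-04 -2.73449478e-01] [ 1.87718896e-01  1.41308787e-01 -6.37571975e-02  1.19169314e-03
 -1.36607328e+00  1.10938536e+00] [-0.06071142 -0.22339081  0.04359741]
{'mtx': array([[309.70691629,   0.        , 317.71752629],
       [  0.        , 309.70691629, 197.62854309],
       [  0.        ,   0.        ,   1.        ]]), 'rvec': array([-1.78386818,  2.35504058,  0.32982085]), 'tvec': array([0.06815817, 0.48479467, 0.63975948])}
fixture [ 0.6024 -0.0985  0.0571] 0.6 [318. 137.]
bolt_knob [ 0.6087 -0.0564  0.0745] 0.95 [286. 143.]
holder [ 0.5803 -0.1273  0.0762] 0.88 [343. 149.]
nut [ 0.4046 -0.1278  0.0315] 0.81 [368. 251.]
nut [ 0.5663 -0.1358  0.1396] 0.65 [358. 165.]
nut [ 0.5973 -0.3129  0.0329] 0.64 [454. 105.]
nut_mark [ 0.5638 -0.1359  0.136 ] 0.9 [359. 167.]
nut_mark [ 0.5907 -0.3117  0.0258] 0.82 [452. 110.]
nut_mark [ 0.4053 -0.1303  0.0326] 0.62 [370. 250.]
top [390. 220.] 388.2539054943814 [ 0.50281177 -0.00869294  0.91547998]
side [366. 218.] 361.0794660231865 [ 0.20544732 -0.37504585  0.60125594]
```

View pics/w1.png

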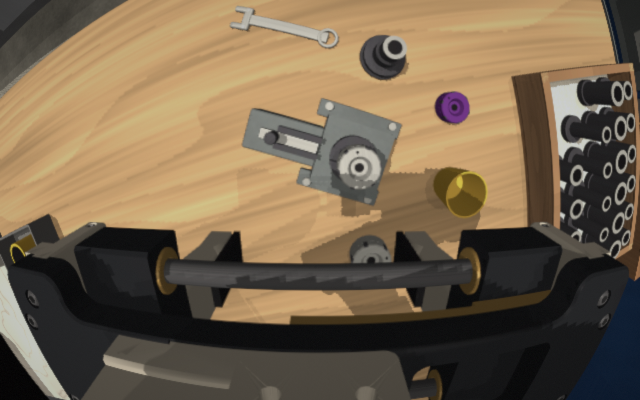

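The wrist view shows the fixture: nut at about (358,167), knob at about (270,138), arm end at about (250,128). I'll fit the fixture pose with an overlay.

Run:
```python
from h import *
from scipy.optimize import least_squares
cal=eyes.calibration('wrist')
im=cv2.imread('pics/w1.png')
for cam in ['wrist','top','side']:
    if cam!='wrist': eyes.grab_frame(cam)
    else: eyes.grab_frame(cam); cal=eyes.calibration(cam)
    for n in ['nut','bolt_knob','nut_mark','fixture']:
        for d in trace(cam,n)[:3]:
            ys,xs=np.nonzero(d['mask']); 
            print(cam,n,round(d['conf'],2),len(xs),'bbox',xs.min(),xs.max(),ys.min(),ys.max(),'c',xs.mean().round(1),ys.mean().round(1))
a=-0.54;c0=np.array([.563,-.138])
x0,y0,S=235,90,4
cr=cv2.resize(im[y0:y0+125,x0:x0+175],None,fx=S,fy=S,interpolation=cv2.INTER_CUBIC)
def P(x,y,z):return proj('wrist',[c0[0]+x*np.cos(a)-y*np.sin(a),c0[1]+x*np.sin(a)+y*np.cos(a),z],cal)
def px(p):return tuple(int((p[i]-[x0,y0][i]+.5)*S) for i in (0,1))
for L in [[(-.048,-.048,.06),(.048,-.048,.06),(.048,.048,.06),(.028,.048,.06),(.028,.153,.06),(-.028,.153,.06),(-.028,.048,.06),(-.048,.048,.06)],
  [(.025*np.cos(t),.025*np.sin(t),.1375) for t in np.linspace(0,6.28,40)],[(.008*np.cos(t),.114+.008*np.sin(t),.109) for t in np.linspace(0,6.28,20)]]:
    cv2.polylines(cr,[np.array([px(P(*p)) for p in L])],True,(0,255,0),1)
cv2.imwrite('pics/w1c.png',cr)
```

```text
wrist nut 0.95 897 bbox 437 471 90 122 c 454.3 105.7
wrist nut 0.75 1006 bbox 352 393 233 262 c 371.3 249.1
wrist nut 0.74 1608 bbox 340 384 142 186 c 361.8 163.8
wrist bolt_knob 0.68 692 bbox 262 321 125 150 c 290.3 137.4
wrist nut_mark 0.9 1527 bbox 340 383 142 185 c 361.8 164.0
wrist nut_mark 0.74 962 bbox 436 472 90 122 c 454.6 105.8
wrist nut_mark 0.65 970 bbox 352 393 233 262 c 371.3 248.8
wrist fixture 0.59 7742 bbox 245 405 97 203 c 324.3 141.3
top nut 0.64 785 bbox 362 393 285 316 c 377.6 300.3
top nut_mark 0.62 764 bbox 363 393 285 316 c 377.5 300.5
top fixture 0.58 448 bbox 361 397 238 260 c 381.0 247.7
side nut 0.78 893 bbox 436 469 291 325 c 452.0 308.1
side nut 0.73 778 bbox 353 381 208 239 c 366.7 222.9
side nut 0.58 1477 bbox 273 311 292 338 c 292.2 315.0
side bolt_knob 0.47 177 bbox 343 354 186 215 c 348.7 199.0
side nut_mark 0.81 1472 bbox 272 311 293 338 c 292.3 315.4
side nut_mark 0.64 865 bbox 436 469 291 324 c 451.9 307.6
side fixture 0.71 4109 bbox 321 406 185 298 c 355.5 250.9
```

View pics/w1c.png

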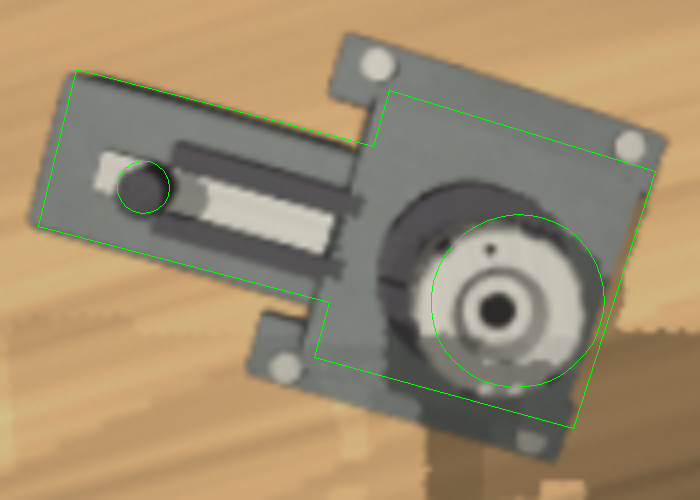

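The fit is good: knob near (0.621,-0.040), fixture yaw about -0.54. The nut overlay is about 5 mm off, so I'll check that one closer. Going above the knob, fingers in line with the bolt's travel.

Request:
{"api": "servo_tool", "payload": {"series": [[[6,-8.8,14,0],[6,-8.8,14,0],[6,-8.8,14,0],[6,-8.8,14,0],[6,-8.8,14,0],[6,-8.8,14,0],[6,-8.8,14,0],[0,0,0,0.089],[0,0,0,0.089],[0,0,0,0.089]]]}}

```text
t: 5.38
eef_pos: [0.6204, -0.0366, 0.1992]
ee_rot: [3.141, 0.001, -0.542]
force: [0.2, 0.8, 0.5]
width: 0.0875
gripper_force: 0.0
```

Run:
```python
from h import *
s=telemetry.get_state();print(s['t'],s['eef_pos'],s['ee_rot'],s['force'])
cal=eyes.calibration('wrist');R=cv2.Rodrigues(cal['rvec'])[0];print('cam',-R.T@cal['tvec'],'axis',R[2])
im=eyes.grab_frame('wrist')[:,:,::-1].copy()
for n in ['bolt_knob','nut']:
    for d in recognise('wrist',n)[:3]: print(n,np.round(d['position'],4),round(d['conf'],2),np.round(proj('wrist',d['position'],cal)))
cv2.imwrite('pics/w2raw.png',im)
def ov(c0,a,col):
    def P(x,y,z):return proj('wrist',[c0[0]+x*np.cos(a)-y*np.sin(a),c0[1]+x*np.sin(a)+y*np.cos(a),z],cal)
    for L in [[(-.048,-.048,.06),(.048,-.048,.06),(.048,.048,.06),(.028,.048,.06),(.028,.153,.06),(-.028,.153,.06),(-.028,.048,.06),(-.048,.048,.06)],
  [(.025*np.cos(t),.025*np.sin(t),.1375) for t in np.linspace(0,6.28,40)],[(.008*np.cos(t),.114+.008*np.sin(t),.109) for t in np.linspace(0,6.28,20)],[(.025*np.cos(t),.025*np.sin(t),.1075) for t in np.linspace(0,6.28,40)]]:
        cv2.polylines(big,[np.array([[int((v+.5-o)*2) for v,o in zip(P(*p),(140,40))] for p in L])],True,col,1)
big=cv2.resize(im[40:320,140:540],None,fx=2,fy=2,interpolation=cv2.INTER_CUBIC)
ov((.565,-.1345),-.54,(0,255,0))
cv2.imwrite('pics/w2.png',big)
```

```text
5.3833 [ 0.62043003 -0.0365695   0.19915715] [ 3.14071567e+00  7.65789831e-04 -5.41931869e-01] [0.1595448  0.80784719 0.49926544]
cam [ 0.68458013 -0.0744335   0.38252446] axis [-0.23701154  0.14229428 -0.96102959]
bolt_knob [ 0.6134 -0.0515  0.0727] 0.97 [334. 182.]
bolt_knob [ 0.5821 -0.128   0.0793] 0.56 [413. 172.]
nut [ 0.5965 -0.3083  0.0312] 0.98 [510.  87.]
nut [ 0.5682 -0.1325  0.1385] 0.85 [444. 197.]
```

View pics/w2.png

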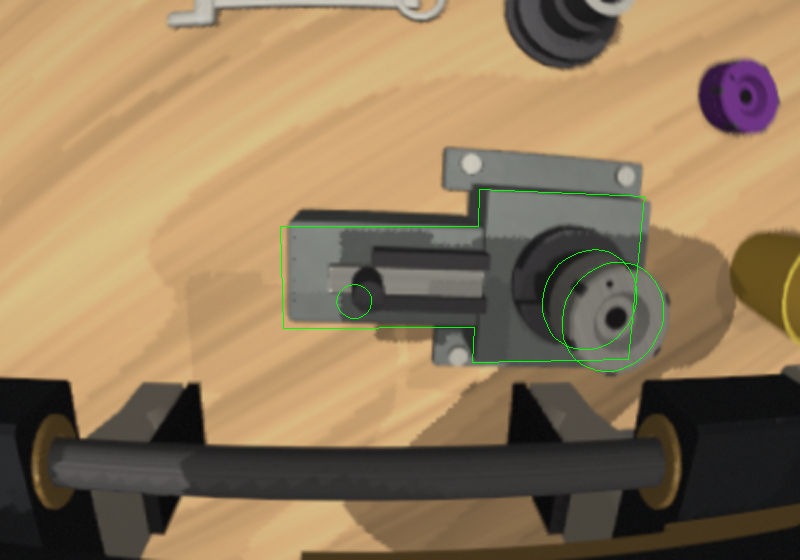

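The overlay agrees to about 3 mm. The knob is at big-crop (366,292), about (0.6225,-0.042), 112 mm from the socket axis as expected; nut at about (613,316). Next: descend, then pinch.

Request:
{"api": "servo_tool", "payload": {"series": [[[2.3,1.8,10,0],[2.3,1.8,20,0],[0,0,20,0],[0,0,20,0],[0,0,20,0],[0,0,10,0],[0,0,6,0],[0,0,4,0],[0,0,0,0],[0,0,0,0]]]}}

```text
t: 6.37
eef_pos: [0.6229, -0.0422, 0.0908]
ee_rot: [-3.141, -0.001, -0.537]
force: [-0.0, 0.0, 0.5]
width: 0.0878
gripper_force: 0.0
```

Request:
{"api": "servo_tool", "payload": {"series": [[[0,0,0,0],[0,0,0,0],[0,0,0,0],[0,0,0,0],[0,0,0,0],[0,0,0,0],[0,0,0,0],[0,0,0,0],[0,0,0,0],[0,0,0,0]]], "claw": 1, "grip_force": 15}}

```text
t: 7.2
eef_pos: [0.6224, -0.0422, 0.09]
ee_rot: [3.142, 0.0, -0.538]
force: [0.0, -0.0, -0.8]
width: 0.0264
gripper_force: 0.0
```

Still closing; one more call.

Request:
{"api": "servo_tool", "payload": {"series": [[[0,0,0,0],[0,0,0,0],[0,0,0,0],[0,0,0,0],[0,0,0,0],[0,0,0,0],[0,0,0,0],[0,0,0,0],[0,0,0,0],[0,0,0,0]]]}}

```text
t: 8.03
eef_pos: [0.6224, -0.0422, 0.0901]
ee_rot: [3.142, 0.0, -0.538]
force: [-0.3, -0.3, -0.1]
width: 0.0003
gripper_force: 0.0
```

The fingers shut on nothing, so I'm looking again.

Run:
```python
from h import *
s=telemetry.get_state()
cal=eyes.calibration('wrist');im=eyes.grab_frame('wrist')[:,:,::-1].copy()
cv2.imwrite('pics/w3raw.png',im)
sd=eyes.grab_frame('side')[:,:,::-1].copy()
print(proj('wrist',s['eef_pos'],cal),proj('side',s['eef_pos']),proj('side',[.6225,-.042,.109]))
a=cv2.resize(im[60:360,170:520],(400,343),interpolation=cv2.INTER_CUBIC)
b=cv2.resize(sd[130:300,270:470],(400,340),interpolation=cv2.INTER_CUBIC)
cv2.imwrite('pics/w3.png',np.hstack([a[:340],b]))
```

```text
(np.float64(318.65796236403446), np.float64(230.37108058260873)) (np.float64(347.38235270282644), np.float64(192.86352918906712)) (np.float64(347.8364669979406), np.float64(185.96512406257276))
```

View pics/w3.png

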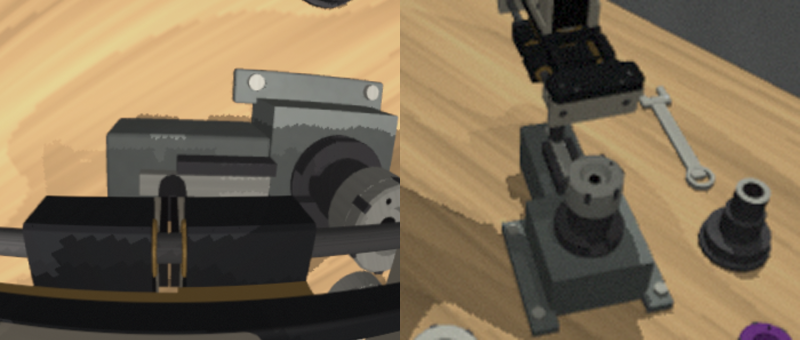

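Run:
```python
from h import *
s=telemetry.get_state();print(s['width'],s['eef_pos'],s['ee_rot'][2])
cal=eyes.calibration('wrist')
for y in (213,216,220): print(y,atz('wrist',(321.4,y),.109,cal))
print('proj guess',proj('wrist',[.6225,-.042,.109],cal))
im=cv2.imread('pics/w3raw.png');cv2.imwrite('pics/w3b.png',cv2.resize(im[180:330,270:380],None,fx=4,fy=4,interpolation=cv2.INTER_CUBIC))
```

```text
0.0006817266128076169 [ 0.62239181 -0.04223547  0.09007993] -0.5377538897301752
213 [ 0.6372553 -0.05283    0.109    ]
216 [ 0.63571957 -0.05192031  0.109     ]
220 [ 0.63365541 -0.05069784  0.109     ]
proj guess (np.float64(318.29432575641914), np.float64(242.6320279279301))
```

View pics/w3b.png

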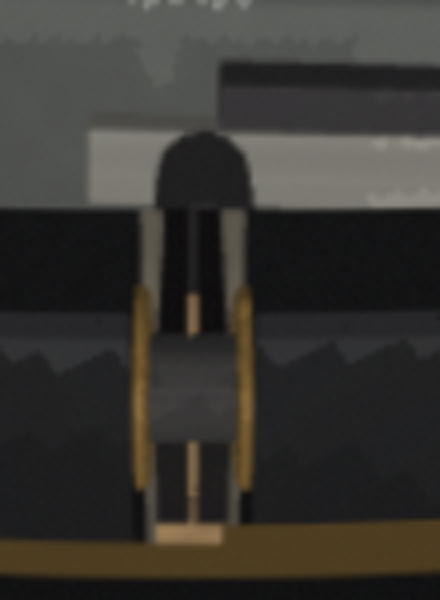

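Run:
```python
from h import *
cal=eyes.calibration('wrist');R=cv2.Rodrigues(cal['rvec'])[0];print('cam',-R.T@cal['tvec'],R[2])
T=np.array([.6224,-.0422,.0901]);fx=np.array([.858,-.513,0]);fy=np.array([.513,.858,0])
cr=lambda p:np.round((np.array(p)-[270,180])*4)
for z in (.06,.075,.109):
    p=atz('wrist',(320.7,212.5),z,cal);print(z,p,'rel fx,fy',(p-T)@fx,(p-T)@fy)
for dx in(-.0095,0,.0095):
    for z in(.09,.109,.13):print('finger',dx,z,cr(proj('wrist',T+fx*dx+[0,0,z-.0901],cal)))
for dx in (0,.0175,.025):
  for z in (.075,.109):print('knob axis',dx,z,cr(proj('wrist',T+fx*dx+[0,0,z-.0901],cal)))
# top and side views from first pics
for c in('top','side'):
  print(c,proj(c,T+[0,0,.019]),proj(c,T+fx*.0175+[0,0,.019]),proj(c,T-fx*.0175+[0,0,.019]))
a=cv2.imread('pics/top0.png')[165:265,310:420];b=cv2.imread('pics/side0.png')[170:300,310:420]
cv2.imwrite('pics/ts.png',np.hstack([cv2.resize(a,None,fx=3.6,fy=3.6,interpolation=2)[:360],cv2.resize(b,None,fx=3.6,fy=3.6,interpolation=2)[:360]]))
```

```text
cam [ 0.68649192 -0.07989435  0.27347653] [-0.23655274  0.14165013 -0.96123777]
0.06 [ 0.62317924 -0.04452589  0.06      ] rel fx,fy 0.0018617751174057012 -0.00159586476690388
0.075 [ 0.62762793 -0.04701107  0.075     ] rel fx,fy 0.006953643504382764 -0.0014459701034586917
0.109 [ 0.63771162 -0.05264414  0.109     ] rel fx,fy 0.01849521184819737 -0.0011062088663163043
finger -0.0095 0.09 [194. 256.]
finger -0.0095 0.109 [195. 309.]
finger -0.0095 0.13 [195. 380.]
finger 0 0.09 [194. 201.]
finger 0 0.109 [195. 250.]
finger 0 0.13 [195. 317.]
finger 0.0095 0.09 [194. 145.]
finger 0.0095 0.109 [195. 190.]
finger 0.0095 0.13 [195. 250.]
knob axis 0 0.075 [194. 169.]
knob axis 0 0.109 [195. 250.]
knob axis 0.0175 0.075 [194.  70.]
knob axis 0.0175 0.109 [195. 137.]
knob axis 0.025 0.075 [194.  26.]
knob axis 0.025 0.109 [195.  86.]
top (np.float64(341.71904913412965), np.float64(190.06710488787778)) (np.float64(346.08287894439223), np.float64(183.07558290192637)) (np.float64(337.3375034984352), np.float64(197.08701033248644))
side (np.float64(347.88102913928304), np.float64(186.0004074341581)) (np.float64(356.19217040826317), np.float64(184.51597702746608)) (np.float64(339.50101410122136), np.float64(187.497139197997))
```

View pics/ts.png

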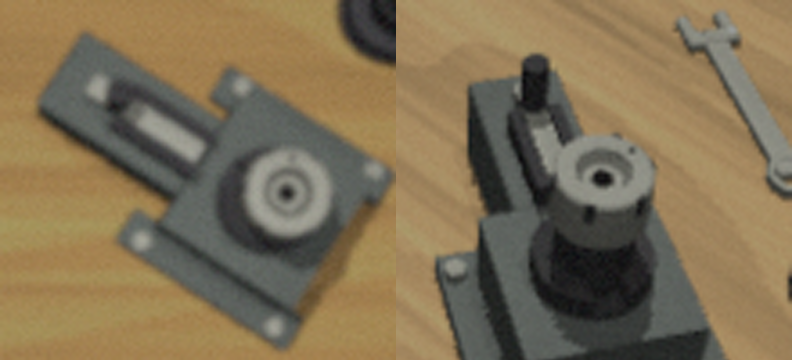

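Both fixed cameras put the knob exactly at the TCP: top crop (118,95), side crop (139,62). So the fingers closed above the knob, and the tips must sit higher than reported. I'll reopen, go a bit lower with the force under watch, and close again.

Request:
{"api": "servo_tool", "payload": {"series": [[[0,0,0,0],[0,0,0,0],[0,0,0,0],[0,0,0,0],[0,0,0,0],[0,0,0,0],[0,0,2,0],[0,0,3,0],[0,0,3,0],[0,0,2,0]]], "claw": -0.1}}

```text
t: 8.97
eef_pos: [0.6221, -0.0422, 0.0794]
ee_rot: [3.141, 0.001, -0.538]
force: [0.1, 0.5, 0.8]
width: 0.048
gripper_force: 0.0
```

Request:
{"api": "servo_tool", "payload": {"series": [[[0,0,0,0],[0,0,0,0],[0,0,0,0],[0,0,0,0],[0,0,0,0],[0,0,0,0],[0,0,0,0],[0,0,0,0],[0,0,0,0],[0,0,0,0]]], "claw": 1}}

```text
t: 9.8
eef_pos: [0.6222, -0.0426, 0.0801]
ee_rot: [3.141, 0.0, -0.538]
force: [-1.9, -4.5, 1.7]
width: 0.0147
gripper_force: 15.0
```

The knob is gripped (14.7 mm opening, 15 N), and the roughly 4.5 N along y is the bolt's drag. Pushing it home along tool +y.

Request:
{"api": "servo_tool", "payload": {"series": [[[0,3,0,0],[0,3,0,0],[0,3,0,0],[0,3,0,0],[0,3,0,0],[0,3,0,0],[0,3,0,0],[0,3,0,0],[0,0,0,0],[0,0,0,0]]]}}

```text
t: 10.63
eef_pos: [0.6096, -0.0627, 0.0801]
ee_rot: [3.142, 0.001, -0.538]
force: [-2.5, 4.5, 3.0]
width: 0.0144
gripper_force: 15.0
```

Request:
{"api": "servo_tool", "payload": {"series": [[[0,1,0,0],[0,1,0,0],[0,1,0,0],[0,1,0,0],[0,0.5,0,0],[0,0.5,0,0],[0,0,0,0],[0,0,0,0],[0,0,0,0],[0,0,0,0]]]}}

```text
t: 11.47
eef_pos: [0.6074, -0.0664, 0.0801]
ee_rot: [-3.141, 0.0, -0.538]
force: [-1.7, 7.6, 3.6]
width: 0.0145
gripper_force: 15.0
```

Request:
{"api": "servo_tool", "payload": {"series": [[[0,1,0,0],[0,1,0,0],[0,1,0,0],[0,1,0,0],[0,0,0,0],[0,0,0,0],[0,0,0,0],[0,0,0,0],[0,0,0,0],[0,0,0,0]]]}}

```text
t: 12.3
eef_pos: [0.6074, -0.0668, 0.0802]
ee_rot: [-3.136, -0.001, -0.537]
force: [1.3, 19.3, 0.9]
width: 0.0148
gripper_force: 15.0
```

Bolt home: the travel stopped at about 29 mm with 19 N against the stop. Opening slightly, rising, then moving above the nut.

Request:
{"api": "servo_tool", "payload": {"series": [[[0,-2,0,0],[0,0,0,0],[0,0,0,0],[0,0,0,0],[0,0,0,0],[0,0,-10,0],[0,0,-20,0],[0,0,-30,0],[0,0,-30,0],[0,0,-30,0]]], "claw": 0.3}}

```text
t: 13.13
eef_pos: [0.6062, -0.0694, 0.2022]
ee_rot: [3.141, -0.0, -0.538]
force: [0.8, -0.5, -0.2]
width: 0.0308
gripper_force: 0.0
```

Request:
{"api": "servo_tool", "payload": {"series": [[[0,12,0,0],[0,12,0,0],[0,12,0,0],[0,12,0,0],[0,12,0,0],[0,12,0,0],[0,9,0,0],[0,0,0,0],[0,0,0,0],[0,0,0,0]]], "claw": -1}}

```text
t: 13.97
eef_pos: [0.5651, -0.1385, 0.2]
ee_rot: [-3.142, 0.0, -0.538]
force: [0.0, 1.0, -0.2]
width: 0.0866
gripper_force: 0.0
```

Run:
```python
from h import *
s=telemetry.get_state();print(s['t'],s['eef_pos'],s['ee_rot'],s['force'],s['q'][5])
cal=eyes.calibration('wrist')
im=eyes.grab_frame('wrist')[:,:,::-1].copy();cv2.imwrite('pics/w4raw.png',im)
for d in recognise('wrist','nut')[:3]: print(np.round(d['position'],4),round(d['conf'],2))
u,v=map(int,proj('wrist',[.565,-.136,.1375],cal));print(u,v)
for d in trace('wrist','nut')[:3]:
    ys,xs=np.nonzero(d['mask']);print('mask',d['conf'],xs.min(),xs.max(),ys.min(),ys.max())
S=5;x0,y0=u-80,v-55
big=cv2.resize(im[y0:y0+110,x0:x0+160],None,fx=S,fy=S,interpolation=2)
c=np.array([.565,-.136,.1375])
for dx in (0,):
  cv2.polylines(big,[np.array([[int((w+.5-o)*S) for w,o in zip(proj('wrist',c+[.025*np.cos(t),.025*np.sin(t),0],cal),(x0,y0))] for t in np.linspace(0,6.28,50)])],True,(0,255,0),1)
cv2.imwrite('pics/w4.png',big);print(x0,y0)
```

```text
13.9667 [ 0.5651174  -0.1385054   0.19995824] [-3.14158374e+00  3.89325842e-05 -5.38101448e-01] [ 0.04443633  1.02893675 -0.24631722] 0.9371591818264896
[ 0.5963 -0.3131  0.0319] 0.86
[ 0.5643 -0.1389  0.1408] 0.75
[ 0.3753 -0.1182  0.0417] 0.68
315 203
mask 0.95 410 454 60 100
mask 0.91 290 348 170 234
mask 0.74 144 266 31 67
235 148
```

View pics/w4.png

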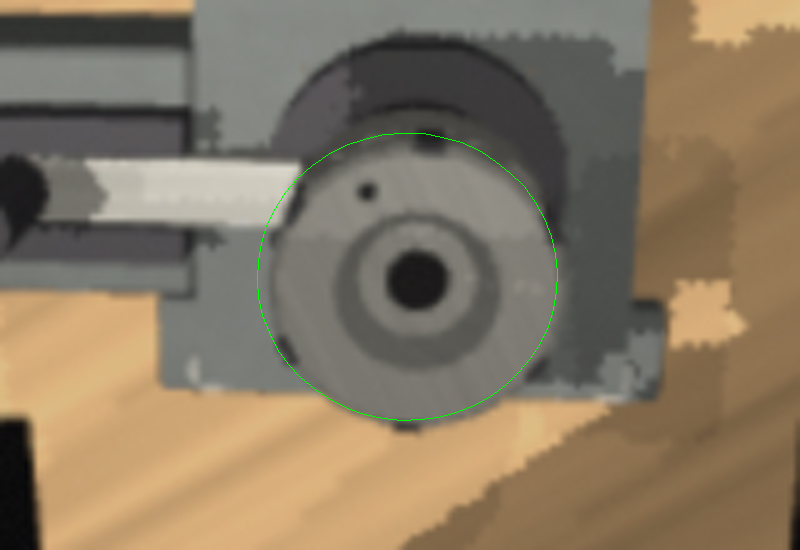

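The bolt is in the flange, with the knob at the left edge at (15,190). The nut centre is at crop (417,281), and the dot at (367,191) gives an angle of about 0.51 rad from the fixture's x, within the stated range. The nut sits about 2 mm towards -tool x. Descending to grip it.

Request:
{"api": "servo_tool", "payload": {"series": [[[-0.9,0,10,0],[-0.8,0,16,0],[0,0,18,0],[0,0,18,0],[0,0,15,0],[0,0,9,0],[0,0,4,0],[0,0,2,0],[0,0,0,0],[0,0,0,0]]], "grip_force": 10}}

```text
t: 14.95
eef_pos: [0.5641, -0.1375, 0.1088]
ee_rot: [-3.141, -0.001, -0.538]
force: [0.1, 0.2, 0.0]
width: 0.0877
gripper_force: 0.0
```

Request:
{"api": "servo_tool", "payload": {"series": [[[0,0,0,0],[0,0,0,0],[0,0,0,0],[0,0,0,0],[0,0,0,0],[0,0,0,0],[0,0,0,0],[0,0,0,0],[0,0,0,0],[0,0,0,0]]], "claw": 1}}

```text
t: 15.78
eef_pos: [0.5634, -0.1377, 0.1081]
ee_rot: [3.141, 0.0, -0.538]
force: [-1.2, -0.6, 1.6]
width: 0.0497
gripper_force: 10.0
```

The nut is gripped at 49.7 mm with almost no side force. I'll open slightly, turn the gripper 1.5 rad clockwise and grip again; that centres the other axis as well and leaves room for the unscrewing turn.

Request:
{"api": "servo_tool", "payload": {"series": [[[0,0,0,0],[0,0,0,0],[0,0,0,0.12],[0,0,0,0.12],[0,0,0,0.12],[0,0,0,0.12],[0,0,0,0.12],[0,0,0,0.12],[0,0,0,0.12],[0,0,0,0.12]]], "claw": -0.5}}

```text
t: 16.62
eef_pos: [0.5637, -0.1373, 0.108]
ee_rot: [-3.141, 0.0, -1.504]
force: [-1.0, 0.9, 0.4]
width: 0.0656
gripper_force: 0.0
```

Request:
{"api": "servo_tool", "payload": {"series": [[[0,0,0,0.12],[0,0,0,0.12],[0,0,0,0.12],[0,0,0,0.12],[0,0,0,0.06],[0,0,0,0],[0,0,0,0],[0,0,0,0],[0,0,0,0],[0,0,0,0]]]}}

```text
t: 17.45
eef_pos: [0.5636, -0.1375, 0.108]
ee_rot: [3.142, 0.0, -2.037]
force: [0.1, -0.2, -0.4]
width: 0.0661
gripper_force: 0.0
```

Request:
{"api": "servo_tool", "payload": {"series": [[[0,0,0,0],[0,0,0,0],[0,0,0,0],[0,0,0,0],[0,0,0,0],[0,0,0,0],[0,0,0,0],[0,0,0,0],[0,0,0,0],[0,0,0,0]]], "claw": 1}}

```text
t: 18.28
eef_pos: [0.5632, -0.1375, 0.108]
ee_rot: [3.141, -0.0, -2.038]
force: [-3.9, 2.9, 4.2]
width: 0.0493
gripper_force: 10.0
```

Well centred: the side force is under 5 N. Firming the grip and unscrewing counter-clockwise (negative turn about tool z).

Request:
{"api": "servo_tool", "payload": {"series": [[[0,0.5,0,0],[0,0,0,0],[0,0,0,0],[0,0,0,-0.08],[0,0,0,-0.08],[0,0,0,-0.08],[0,0,0,-0.08],[0,0,0,-0.08],[0,0,0,-0.08],[0,0,0,0]]], "grip_force": 40}}

```text
t: 19.12
eef_pos: [0.5638, -0.1378, 0.1081]
ee_rot: [-3.14, -0.001, -1.554]
force: [-0.1, -0.9, -0.8]
width: 0.0485
gripper_force: 40.0
```

Run:
```python
from h import *
s=telemetry.get_state();print(s['t'],s['eef_pos'],s['ee_rot'],s['force'],s['moment'],s['width'],s['gripper_force'])
```

```text
19.1167 [ 0.56381617 -0.13780033  0.10810825] [-3.14043209e+00 -5.31213506e-04 -1.55435267e+00] [-0.11041493 -0.92132878 -0.77225317] [-0.23038021 -0.1181759   0.04595463] 0.04846323891523962 39.99769628047943
```

Request:
{"api": "servo_tool", "payload": {"series": [[[0,0,0,-0.06],[0,0,0,-0.06],[0,0,0,-0.06],[0,0,0,-0.06],[0,0,0,-0.06],[0,0,-0.2,-0.06],[0,0,-0.3,-0.06],[0,0,-0.3,-0.06],[0,0,0,0],[0,0,0,0]]]}}

```text
t: 19.95
eef_pos: [0.5637, -0.1375, 0.1092]
ee_rot: [-3.141, -0.001, -1.081]
force: [-0.6, -0.8, 1.8]
width: 0.0487
gripper_force: 40.0
```

Run:
```python
from h import *
s=telemetry.get_state();print(s['t'],s['eef_pos'],s['ee_rot'],s['force'],s['moment'],s['width'],s['gripper_force'])
```

```text
19.95 [ 0.56369873 -0.13753545  0.10917244] [-3.14081295e+00 -8.42608037e-04 -1.08102206e+00] [-0.55394515 -0.75937103  1.80327743] [-0.26967681  0.18143136  0.06605432] 0.04867904111067023 39.99966859817505
```

Request:
{"api": "servo_tool", "payload": {"series": [[[0,0,-0.2,-0.06],[0,0,-0.2,-0.06],[0,0,-0.1,-0.06],[0,0,-0.1,-0.06],[0,0,0,-0.05],[0,0,0,0],[0,0,0,0],[0,0,0,0],[0,0,0,0],[0,0,0,0]]]}}

```text
t: 20.78
eef_pos: [0.5642, -0.1374, 0.1101]
ee_rot: [-3.14, -0.002, -0.789]
force: [1.4, 0.2, 5.5]
width: 0.0485
gripper_force: 40.0
```

Run:
```python
from h import *
s=telemetry.get_state();print(s['t'],s['eef_pos'],s['ee_rot'],s['force'],s['moment'],s['width'],s['gripper_force'])
cal=eyes.calibration('wrist')
im=eyes.grab_frame('wrist')[:,:,::-1].copy();cv2.imwrite('pics/w5raw.png',im)
u,v=map(int,proj('wrist',[.5637,-.1376,.139],cal));print(u,v)
a=cv2.resize(im[v-60:v+60,u-65:u+65],None,fx=4,fy=4,interpolation=2)
cv2.imwrite('pics/w5.png',a)
```

```text
20.7833 [ 0.56418514 -0.13738716  0.11006425] [-3.14029408e+00 -1.63058546e-03 -7.89150984e-01] [1.35263269 0.18470487 5.46973118] [-0.15161743 -0.65482333 -0.01890108] 0.04845503218068546 40.00424087047577
319 250
```

View pics/w5.png

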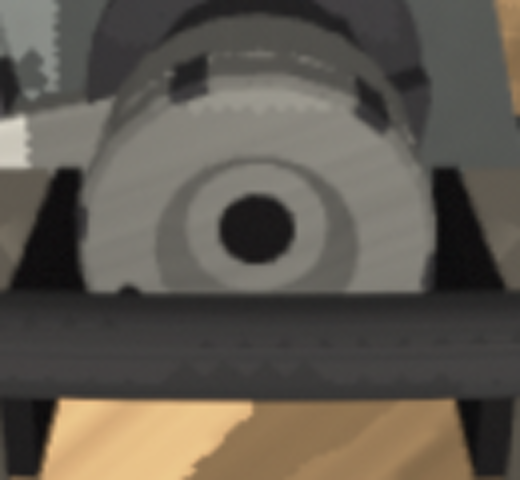

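Run:
```python
from h import *
cal=eyes.calibration('wrist')
p=atz('wrist',(286,262.5),.139,cal);c=atz('wrist',(254+258/4,190+238/4),.139,cal)
for o in (c,np.array([.5641,-.1375,.139])):
    d=p-o;print(o,np.hypot(*d[:2]),np.arctan2(d[1],d[0])+.54)
```

```text
[ 0.56434844 -0.13742486  0.139     ] 0.02008188761945333 1.7468165075004691
[ 0.5641 -0.1375  0.139 ] 0.020241585608160334 1.7366682429551517
```

The dot is at 1.74 rad, inside the lift-off window, and the turning moment has dropped to about zero, so the thread has let go. Lifting gently.

Request:
{"api": "servo_tool", "payload": {"series": [[[0,0,-0.5,0],[0,0,-0.5,0],[0,0,-1,0],[0,0,-1,0],[0,0,-1,0],[0,0,-1,0],[0,0,-1,0],[0,0,0,0],[0,0,0,0],[0,0,0,0]]]}}

```text
t: 21.67
eef_pos: [0.5628, -0.1373, 0.1154]
ee_rot: [3.141, 0.0, -0.788]
force: [-0.6, -1.1, -1.6]
width: 0.0479
gripper_force: 40.0
```

Request:
{"api": "servo_tool", "payload": {"series": [[[0,0,-1.5,0],[0,0,-1.5,0],[0,0,-1.5,0],[0,0,-1.5,0],[0,0,-1.5,0],[0,0,-1.5,0],[0,0,-1,0],[0,0,0,0],[0,0,0,0],[0,0,0,0]]]}}

```text
t: 22.5
eef_pos: [0.563, -0.1373, 0.1254]
ee_rot: [3.142, 0.0, -0.788]
force: [-0.7, -0.1, -1.8]
width: 0.0481
gripper_force: 40.0
```

The load is just the nut's 1.8 N, so the holder stays put. Raising 21 mm more.

Request:
{"api": "servo_tool", "payload": {"series": [[[0,0,-2,0],[0,0,-3,0],[0,0,-3,0],[0,0,-3,0],[0,0,-3,0],[0,0,-3,0],[0,0,-3,0],[0,0,-1,0],[0,0,0,0],[0,0,0,0]]]}}

```text
t: 23.33
eef_pos: [0.5631, -0.1373, 0.1465]
ee_rot: [-3.141, -0.0, -0.788]
force: [0.1, 0.3, -1.2]
width: 0.0484
gripper_force: 40.0
```

Run:
```python
from h import *
s=telemetry.get_state();print(s['t'],s['eef_pos'],s['ee_rot'],s['force'],s['width'])
eyes.grab_frame('side')
for n in ['nut','collet_face','holder','bolt_knob']:
    for d in recognise('side',n)[:4]: print(n,np.round(d['position'],4),round(d['conf'],2))
for d in trace('side','nut')[:4]:
    ys,xs=np.nonzero(d['mask']);print('mask',d['conf'],xs.min(),xs.max(),ys.min(),ys.max())
print([np.round(proj('side',[.5635,-.1375,z])) for z in (.131,.146,.176)])
```

```text
23.3333 [ 0.56308468 -0.13731902  0.14648602] [-3.14147555e+00 -2.43642648e-06 -7.87850406e-01] [ 0.14133655  0.31644386 -1.2467534 ] 0.04840226939727951
nut [ 0.5844 -0.3188  0.03  ] 0.79
nut [ 0.3825 -0.1353  0.0372] 0.71
collet_face [ 0.5558 -0.149   0.0779] 0.92
holder [ 0.5494 -0.1509  0.0777] 0.58
bolt_knob [ 0.6009 -0.0707  0.0763] 0.71
bolt_knob [ 0.5429 -0.1489  0.1508] 0.33
bolt_knob [ 0.7477 -0.1499  0.006 ] 0.19
mask 0.92 273 311 293 338
mask 0.85 436 468 292 324
mask 0.67 358 365 217 221
mask 0.58 321 406 190 297
[array([367., 219.]), array([368., 213.]), array([370., 201.])]
```

```bash
python3 -c "
from station import ticket;print(ticket.job_done())"
```

```text
the job is handed in; nothing more can be done
None
```

I handed the job in at about 23 s with the bolt home, the nut unscrewed about 1.25 rad and lifted off, and the nut held level roughly 15 mm above the collet (height worked out from the tool pose, not seen in a picture); no verdict came back.

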